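# Open the trunking cutter and feed the trunking to the length stop

## Robot

A 6-joint arm with a two-finger parallel gripper is mounted at the origin on the work surface; the furniture and walls round the work are solid. World frame = base frame: x ahead of the robot, y to its left, z up, the work surface at z = 0. Lengths are in m, angles in degrees, forces in N, time in s.
With the tool pointing down it reaches from about 0.4 to 0.825 m from the base axis. Payload 7 kg.
Tool frame: the origin (TCP) lies on the centre line of the jaws, within the pads' length; the fingertips stand 19 mm ahead of it and the grasp point (between the pads) is the TCP; z points along the fingers, y is the line along which they close (so a half turn about z gives the same grasp; the last joint's range is limited). The gripper opens to 88 mm and grips with 3 to 60 N. Pads are 19 mm wide; open, the fingers measure 130 mm over their backs; the gripper's body (78 mm by 193 mm) begins 47 mm behind the grasp point.
Start: joints at [86.293, 20.546, 0.682, 0, -70.136, -16.507], TCP at [0.233, 0.633, 0.246] pointing down, gripper open.
Joint ranges: [-176.03, 176.03], [-82.01, 121.73], [-58.28, 71.71], [-173.87, 95.51], [-174.79, -0.11], [-173.66, 173.66]. Speed limits (degrees/s): [136.94, 136.94, 172.46, 180, 180, 180].

## Interface

Orientations are given as [roll, pitch, yaw] about the fixed x, y, z axes, in that order (R = Rz(yaw) Ry(pitch) Rx(roll)).
In Python, from plant import * gives the robot as it stands. The module is installed in compiled form; this text tells all that it offers.
- The arm moves only by the tool play_rows, never from a script. Its argument "deltas" is a list of rows, each a list of 6 numbers: the shift along the world's x, y, z scaled (see below), then the turn, a rotation vector about the world's x, y, z scaled (see below). A call has 1 to 10 rows; each row shifts and turns the commanded pose from where the row before left it; what a row does not reach is not made up. The controller multiplies each number of a shift by 800 mm and each number of a turn by 180 degrees. A row lasts 1/10 s, in which the tool goes at most 50 mm and 8.59 degrees, less where a joint would pass 70% of its speed; a pose out of reach is approached as far as the arm can. A call with a number of a shift or a turn outside -1 to 1 is refused whole. A call with a gripper value outside its range is refused whole. "gripper" is the gripper command: -1 is shut, 1 is fully open, values between are in proportion, set as the call begins (left out, the last holds). The fingers move at their own pace and stop on an object; the grip force is fixed at half the most. Time passes only in rows, so rows that do not move let the fingers close. It gives the time, the measured TCP pose, the force, the opening and the grip force at its end, in the units of the state.
- get_obs(): the state, without advancing time (a new reading comes with each control period).
- snapshot(name): name is "side" or "top" or "wrist"; returns (picture, depth): 400x640x3 uint8, blue, green, red; 400x640 float32, m along the optical axis (not along the pixel's ray), 0 where there is no reading.
- camera_model(name): a dict with "fx", "fy", "cx", "cy" (pixels), "world_to_cam" (4x4, takes a point from world to camera coordinates). Camera axes: x right, y down, z forward; pixel columns grow to the right and rows downward; lengths in m; the calibration is good to about 2 mm. A picture is of the moment at which its call begins: read the wrist's pose just before it. camera_model takes no time and is no camera call; for the wrist camera it gives the pose at the moment of the call.
- close_job(): hands the job in; it is judged then, once.
The state is a dict: "clock": time; "joint_pos": joint angles; "qvel": joint speeds; "tau": joint torques, N m; "tool_pos": TCP position; "orientation": TCP orientation; "force": force on the tool from outside, world axes, zero at the start; "moment": the same for the moment, N m; "opening": finger opening in m; "gripper_force": force on a finger pad.
Only numpy, scipy, OpenCV 4.12 (cv2) and the standard library are available. Lean on these libraries where they do the work, as an engineer would, in place of code of your own. Each camera call takes 0.05 s, during which the arm holds its last target. There are 200 camera calls.

## Task

Get the bench trunking cutter ready for the next cut. Push its counterweighted blade lever up past the balance point so that it stays raised by itself, then push the long piece of trunking flat against the back fence and along it, under the raised blade, until its right end is home against the length stop. Only push with the fingers: do not grip the lever or the trunking, do not lift or carry the trunking, and leave everything else where it lies.

Things in the scene. Friction and masses are not known exactly. Their poses are not given: they have to be found in the camera images.
- cutter: bench cutter for plastic trunking: grey cast foot, aluminium bed, fixed on the table. Origin on the table top under the hinge pin, in the blade's plane y = 0; x points from grip to hinge (away from the operator), y to the left (in-feed side), z up. Bed top at z = 0.040, from x = -0.135 to -0.060; in-feed bed from y = 0.003 to 0.185. All lengths here and below are in m in this frame
- hinge_pin (a point): centre of the lever's level hinge pin (along the cutter's y): x = 0, y = 0, z = 0.090 in the cutter's frame. The two cheeks that carry it reach from x = -0.024 to 0.028, 17 mm either side of the blade plane, up to z = 0.108
- fence (a point): foot of the middle of the back fence's face, at bed height: x = -0.070, y = 0.098, z = 0.040 in the cutter's frame. The upright face looks to -x (to the operator), runs along y from 0.014 to 0.182 and is 24 mm high; only the left side has a fence
- rail (a point): middle of the top of the steel length rail right of the blade: x = -0.083, y = -0.1065, z = 0.040 (level with the bed), 46 mm wide, reaching to y = -0.179; it carries the trunking beyond the blade
- lever (a joint): blade lever with counterweight, 10 mm thick, in the blade plane. 0 = shut (blade down through the bed, nothing can pass), grows as the grip goes up, 1.22 rad = open against its stop. Its weight pulls it shut below about 0.6 rad and open above; past that it swings on to the stop by itself and stays there. About 1.5 N at the grip, across the lever, starts it from shut; less later
- lever_grip (a point): middle of the lever's black round cross grip, 22 mm thick, level along the cutter's y, sticking out to the right from y = -0.013 to -0.108. Shut: x = -0.150, y = -0.060, z = 0.145 in the cutter's frame, free space below. It moves on an arc of radius 0.160 about the hinge pin: 20 degrees above level when shut, straight above the pin when open
- length_stop: aluminium stop block clamped on the length rail, black thumb screw on top, fixed; 52 mm along x, 16 mm along y, 26 mm high. Origin at the foot of the middle of its stop face, which looks to +y (to the blade); axes as the cutter's; at x = -0.083 of the cutter, 60 to 125 mm right of the blade
- trunking: the workpiece: straight white plastic mini trunking with closed lid, 25 mm wide (x), 180 mm long (y), 16 mm high, 60 to 130 g, lying loose on the in-feed bed left of the blade, a little askew and off the fence. Origin at the centre of its underside, z up. The white pieces on the table are only 95 mm long and already cut
- trunking_right_end (a point): centre of the right (-y) end face of the trunking, 8 mm above its underside: this end goes under the blade to the stop
- trunking_left_end (a point): centre of the left (+y) end face of the trunking, 8 mm above its underside
- cut_piece_a: bystander: short piece of white trunking 25x95x16 mm on the table
- cut_piece_b: bystander: second short piece of white trunking 25x95x16 mm on the table
- side_cutters: bystander: side cutters 55x142x10 mm, flat on the table
- tape_measure: bystander: tape measure 37x73x62 mm standing on the table
- pencil: bystander: pencil 156 mm long, on the table

How it is judged:
By the outcome, as a careful person would: the job done as asked, in the order asked, and still so for the second after the job is handed in, with the robot touching nothing.
It also fails if it takes over 51 s, if anything falls off the work surface, if the arm or the gripper's body presses on something with over 40 N, if the wrist force passes 120 N, or if a joint passes its speed limit or range.

## Working session

There is one attempt and no reset: what is moved stays moved. The work goes in short steps, Python scripts to look and compute and a tool call to move; the robot and the scene stay as the last step left them, time stands still between calls to the robot, and variables do not carry over. Pictures are saved under pics/ and viewed, at most 10 in all, crops included, and the job is handed in when it is done.

Besides the shell and the picture viewer there is one more tool, called after ">>>" as name(argument=value, ...), one argument or row to a line, values as JSON. play_rows: Moves the arm, as the interface text tells. Its arguments: {"type":"object","properties":{"deltas":{"type":"array","items":{"type":"array","items":{"type":"number","minimum":-1,"maximum":1}}},"gripper":{"type":"number"}},"required":["deltas"]}

```bash
mkdir -p pics; python3 - <<'E'
from plant import *
import cv2,numpy as np
for n in ("top","side"):
    p,d=snapshot(n); cv2.imwrite(f"pics/{n}0.png",p); np.save(f"pics/{n}0.npy",d)
    m=camera_model(n); print(n,m['fx'],m['cx'],m['cy'],np.round(m['world_to_cam'],4).tolist())
o=get_obs(); print(o['clock'],o['tool_pos'],o['orientation'],o['opening'])
E
```

```text
top 505.69562389970673 318.9187577999812 199.6346440555684 [[0.0186, -0.9998, 0.0023, -0.0995], [-0.9971, -0.0187, -0.074, 0.467], [0.074, -0.001, -0.9973, 1.1274], [0.0, 0.0, 0.0, 1.0]]
side 446.5570194690481 319.05032454514475 200.99426147293642 [[0.988, -0.1521, 0.0252, -0.4931], [-0.0344, -0.3765, -0.9258, 0.0873], [0.1503, 0.9138, -0.3773, 0.9657], [0.0, 0.0, 0.0, 1.0]]
0.1 [0.2331392  0.63303207 0.24472409] [ 1.79915681e+02 -9.49479031e-03 -2.02193731e+01] 0.08745507395544568
```

View pics/top0.png

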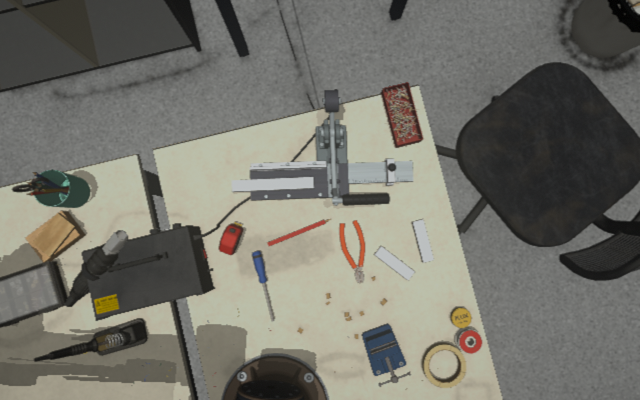

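View pics/side0.png

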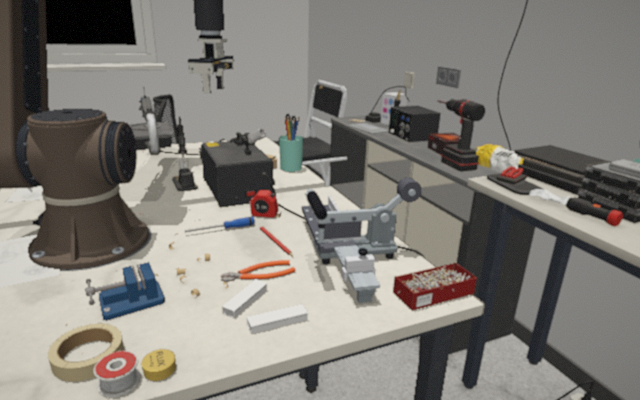

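The top view shows the cutter at about (332,150), its grip at (365,198), the trunking from (232,186) to (313,183) and the stop near (392,170). The side view shows the lever shut.

```bash
cat > h.py <<'E'
import numpy as np,cv2
def world(m,d):
    v,u=np.mgrid[:d.shape[0],:d.shape[1]]
    c=np.stack([(u-m['cx'])/m['fx']*d,(v-m['cy'])/m['fy']*d,d,np.ones_like(d)],-1)
    return (c@np.linalg.inv(m['world_to_cam']).T)[...,:3]
def proj(m,P):
    c=np.c_[np.atleast_2d(P),np.ones(len(np.atleast_2d(P)))]@m['world_to_cam'].T
    return np.c_[c[:,0]/c[:,2]*m['fx']+m['cx'],c[:,1]/c[:,2]*m['fy']+m['cy']]
E
python3 - <<'E'
from plant import *
from h import *
p=cv2.imread('pics/top0.png');d=np.load('pics/top0.npy');m=camera_model('top');W=world(m,d)
cv2.imwrite('pics/c.png',cv2.resize(p[85:215,225:425],None,fx=4,fy=4,interpolation=cv2.INTER_CUBIC))
for u,v in [(365,198),(345,198),(387,198),(240,186),(310,183),(275,185),(392,170),(370,173),(405,172),(385,165),(300,195),(332,100),(332,125),(290,165),(240,240),(335,180),(262,165),(322,163)]:
    print(u,v,np.round(W[v,u],4))
E
```

```text
365 198 [ 0.4636 -0.1824  0.1544]
345 198 [ 0.4628 -0.1425  0.1553]
387 198 [ 0.4644 -0.2263  0.1541]
240 186 [0.493  0.0832 0.0524]
310 183 [ 0.5018 -0.0706  0.059 ]
275 185 [0.4964 0.0062 0.0541]
392 170 [ 0.5313 -0.2471  0.0771]
370 173 [ 0.5292 -0.2039  0.0361]
405 172 [ 0.5328 -0.2819  0.0376]
385 165 [ 0.5468 -0.2362  0.0437]
300 195 [ 0.4766 -0.0486  0.0402]
332 100 [ 0.6579 -0.1131  0.1657]
332 125 [ 0.6198 -0.1153  0.1101]
290 165 [ 0.5401 -0.0261  0.0623]
240 240 [ 3.742e-01  8.770e-02 -1.000e-04]
335 180 [ 0.5046 -0.1238  0.1012]
262 165 [0.5418 0.0373 0.0426]
322 163 [ 0.5489 -0.0961  0.0416]
```

View pics/c.png

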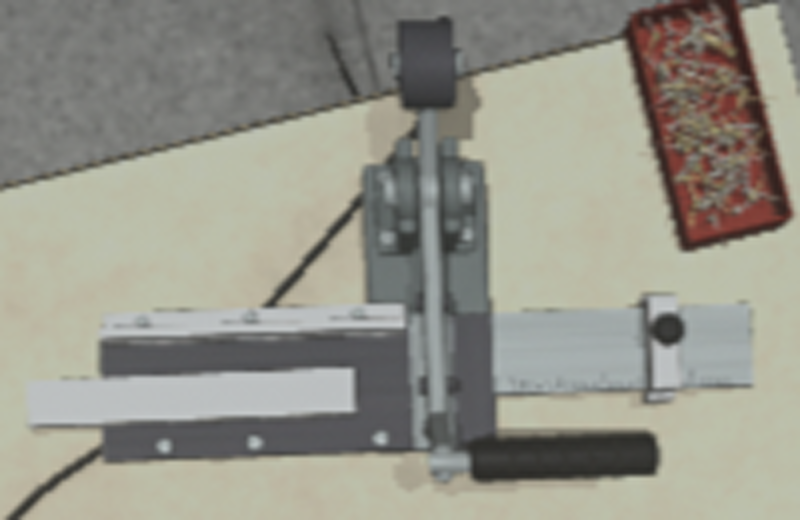

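```bash
python3 - <<'E'
from plant import *
from h import *
from scipy.optimize import least_squares
m=camera_model('top')
px=lambda U:(np.array(U)+.5)/4-.5+np.array([225,85])
obs=[((-.150,-.108,.145),(658,453)),((-.070,.182,.040),(100,343)),((-.070,.014,.040),(407,330)),((-.135,.185,.040),(103,461)),((-.083,-.179,.04),(751,343)),((0,0,.108),(429,212)),((-.06,-.179,.04),(751,304))]
M=np.array([o[0] for o in obs]);Z=px([o[1] for o in obs])
def T(q,P):
    c,s=np.cos(q[2]),np.sin(q[2]); return np.c_[q[0]+c*P[:,0]-s*P[:,1],q[1]+s*P[:,0]+c*P[:,1],P[:,2]]
r=least_squares(lambda q:(proj(m,T(q,M))-Z).ravel(),[.61,-.115,0.05],loss='soft_l1')
q=r.x;print(q,np.degrees(q[2]));print(np.round(r.fun.reshape(-1,2),2))
def onplane(U,z):
    uv=px(U);R=m['world_to_cam'][:3,:3];t=m['world_to_cam'][:3,3];C=-R.T@t
    D=np.c_[(uv[:,0]-m['cx'])/m['fx'],(uv[:,1]-m['cy'])/m['fy'],np.ones(len(uv))]@R
    return C+D*((z-C[2])/D[:,2])[:,None]
def loc(P):
    c,s=np.cos(q[2]),np.sin(q[2]);d=P[:,:2]-q[:2];return np.c_[c*d[:,0]+s*d[:,1],-s*d[:,0]+c*d[:,1]]
t=onplane([(27,380),(28,425),(355,368),(355,413)],.056);print(t.round(4),loc(t).round(4),sep='\n')
s=onplane([(648,295),(644,401),(677,401)],.066);print(s.round(4),loc(s).round(4),sep='\n')
np.save('q.npy',q)
E
```

```text
[ 0.60887837 -0.11530898  0.055444  ] 3.176706947530042
[[-0.19  0.2 ]
 [ 1.01  0.31]
 [-0.39  0.82]
 [-0.31 -0.06]
 [ 0.33  0.22]
 [ 0.02 -7.3 ]
 [-0.19 -0.25]]
[[ 0.5063  0.102   0.056 ]
 [ 0.4815  0.1007  0.056 ]
 [ 0.5163 -0.0777  0.056 ]
 [ 0.4915 -0.0781  0.056 ]]
[[-0.0904  0.2227]
 [-0.1152  0.2227]
 [-0.0903  0.0427]
 [-0.1151  0.0436]]
[[ 0.5582 -0.2367  0.066 ]
 [ 0.5    -0.2351  0.066 ]
 [ 0.5004 -0.253   0.066 ]]
[[-0.0574 -0.1184]
 [-0.1153 -0.1135]
 [-0.116  -0.1315]]
```

>>> play_rows(
  deltas=[
    [0,0,0.06,0,0,0],
    [0.0137,-0.059,0,0,0,0.0437],
    [0.0137,-0.059,0,0,0,0.0437],
    [0.0137,-0.059,0,0,0,0.0437],
    [0.0137,-0.059,0,0,0,0.0437],
    [0.0137,-0.059,0,0,0,0.0437],
    [0.0137,-0.059,0,0,0,0.0437],
    [0.0137,-0.059,0,0,0,0.0437],
    [0.0137,-0.059,0,0,0,0],
    [0.0137,-0.059,0,0,0,0],
  ],
  gripper=-1,
)

```text
clock: 1.1
tool_pos: [0.3316, 0.2065, 0.2935]
orientation: [-180.0, -0.0, 34.9]
force: [1.4, -0.1, -0.0]
opening: 0.0134
gripper_force: 0.0
```

>>> play_rows(
  deltas=[
    [0.0137,-0.06,0,0,0,0],
    [0.0137,-0.06,0,0,0,0],
    [0.0137,-0.06,0,0,0,0],
    [0.0137,-0.06,0,0,0,0],
    [0.0137,-0.06,0,0,0,0],
    [0,-0.06,0,0.0255,-0.0364,0],
    [0,-0.06,0,0.0255,-0.0364,0],
    [0,-0.06,0,0.0255,-0.0364,0],
    [0,0,0,0.0255,-0.0364,0],
    [0,0,0,0.0255,-0.0364,0],
  ],
)

```text
clock: 2.1
tool_pos: [0.3863, -0.1386, 0.2922]
orientation: [-178.9, -34.0, 34.8]
force: [-2.1, -0.1, -1.7]
opening: 0.0008
gripper_force: 0.0
```

>>> play_rows(
  deltas=[
    [0.02,0,0,0,0,0],
    [0,0,0,0,0,0],
  ],
)

```text
clock: 2.3
tool_pos: [0.4021, -0.1408, 0.2911]
orientation: [-178.7, -33.6, 34.3]
force: [0.1, 0.5, 0.4]
opening: 0.0004
gripper_force: 0.0
```

>>> play_rows(
  deltas=[
    [0,-0.03,0,0.01,-0.0143,0],
    [0.006,-0.03,0,0.01,-0.0143,0],
    [0,0,-0.05,0,0,0],
    [0,0,-0.05,0,0,0],
    [0,0,-0.05,0,0,0],
    [0,0,-0.05,0,0,0],
    [0,0,-0.015,0,0,0],
    [0,0,0,0,0,0],
  ],
)

```text
clock: 3.1
tool_pos: [0.4239, -0.1512, 0.1544]
orientation: [-177.9, -35.3, 31.9]
force: [-0.2, -0.1, -0.5]
opening: 0.0004
gripper_force: 0.0
```

```bash
python3 - <<'E'
from plant import *
from h import *
p,d=snapshot('side'); cv2.imwrite("pics/s1.png",cv2.resize(p[150:300,230:480],None,fx=3,fy=3,interpolation=cv2.INTER_CUBIC))
o=get_obs(); print(o['clock'],o['tool_pos'],o['orientation'],o['joint_pos'])
E
```

```text
3.15 [ 0.42445549 -0.15207574  0.15569154] [-178.08304009  -35.35810561   31.91978082] [-24.63082085   1.54078063 -29.7756058  -42.58362248 -47.76599739
 173.54328829]
```

View pics/s1.png

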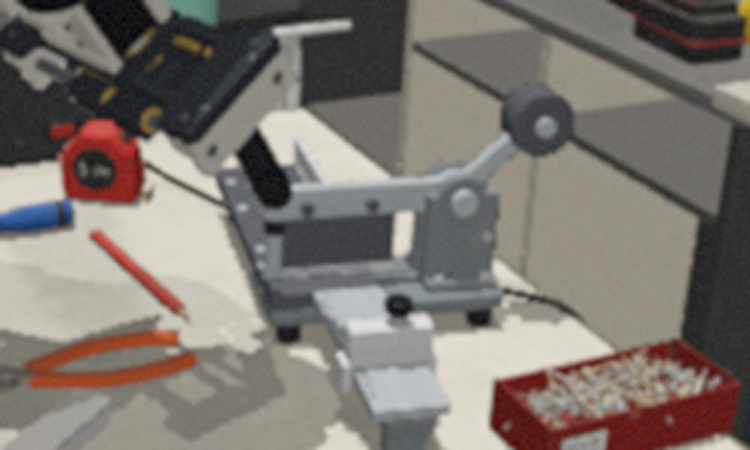

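The side view shows the tool at upper left, short of the grip. Joint 6 is at its limit (173.5°), so I back up and spin the tool half a turn.

>>> play_rows(
  deltas=[
    [-0.02,-0.02,0.05,0,0,0],
    [0,-0.02,0.05,0.0215,0.0152,-0.037],
    [0,0,0,0.0215,0.0152,-0.037],
    [0,0,0,0.0215,0.0152,-0.037],
    [0,0,0,0.0215,0.0152,-0.037],
    [0,0,0,0.0215,0.0152,-0.037],
    [0,0,0,0.0215,0.0152,-0.037],
    [0,0,0,0.0215,0.0152,-0.037],
    [0,0,0,0.0215,0.0152,-0.037],
    [0,0,0,0.0215,0.0152,-0.037],
  ],
)

```text
clock: 4.15
tool_pos: [0.4083, -0.1858, 0.2374]
orientation: [-145.5, -7.8, -43.9]
force: [0.8, -0.4, -0.6]
opening: 0.0006
gripper_force: 0.0
```

>>> play_rows(
  deltas=[
    [0,0,0,0.0215,0.0152,-0.037],
    [0,0,0,0.0215,0.0152,-0.037],
    [0,0,0,0.0215,0.0152,-0.037],
    [0,0,0,0.0215,0.0152,-0.037],
    [0,0,0,0.0215,0.0152,-0.037],
    [0,0,0,0.0215,0.0152,-0.037],
    [0,0,0,0.0215,0.0152,-0.037],
    [0,0,0,0.0215,0.0152,-0.037],
    [0,0,0,0.0215,0.0152,-0.037],
    [0,0,0,0,0,0],
  ],
)

```text
clock: 5.15
tool_pos: [0.4083, -0.1858, 0.2372]
orientation: [-160.5, 30.1, -109.5]
force: [0.4, 0.7, 0.5]
opening: 0.0004
gripper_force: 0.0
```

```bash
python3 - <<'E'
from plant import *
from scipy.spatial.transform import Rotation as R
o=get_obs(); print(o['clock'],o['tool_pos'],o['orientation'],o['joint_pos'])
print(R.from_euler('xyz',o['orientation'],degrees=True).as_matrix().round(3))
E
```

```text
5.15 [ 0.40826244 -0.18575134  0.23719552] [-160.52743787   30.12181444 -109.48815468] [-28.95427605  -3.62641467 -23.75554408 -37.51462501 -58.91496193
  20.9542103 ]
[[-0.289 -0.833  0.472]
 [-0.815  0.472  0.335]
 [-0.502 -0.288 -0.815]]
```

>>> play_rows(
  deltas=[
    [0,0,-0.038,0.0255,-0.0364,0],
    [0,0,-0.038,0,0,0],
    [0,0,-0.038,0,0,0],
    [0,0,-0.038,0,0,0],
    [0.02,0,0.012,0,0,0],
    [0.02,0,0.012,0,0,0],
    [0,0,0,0,0,0],
  ],
)

```text
clock: 5.85
tool_pos: [0.4401, -0.1851, 0.1406]
orientation: [-156.5, 34.8, -106.8]
force: [0.0, 0.7, -0.7]
opening: 0.0005
gripper_force: 0.3
```

>>> play_rows(
  deltas=[
    [0.0055,0,0.0136,0,0,0],
    [0.0064,0,0.0132,0,0,0],
    [0.0074,0,0.0127,0,0,0],
    [0.0084,0,0.012,0,0,0],
    [0.0093,0,0.0114,0,0,0],
    [0.01,0,0.0107,0,0,0],
    [0.0107,0,0.01,0,0,0],
    [0.0114,0,0.0092,0,0,0],
    [0.0122,0,0.0082,0,0,0],
    [0.0127,0,0.0073,0,0,0],
  ],
)

```text
clock: 6.85
tool_pos: [0.5148, -0.1843, 0.2264]
orientation: [-156.8, 35.0, -107.2]
force: [-1.4, 0.2, -0.1]
opening: 0.0002
gripper_force: 0.2
```

```bash
python3 - <<'E'
from plant import *
from h import *
p,d=snapshot('side'); cv2.imwrite("pics/s2.png",cv2.resize(p[110:310,230:480],None,fx=2.5,fy=2.5,interpolation=cv2.INTER_CUBIC))
E
```

```text
(no output)
```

View pics/s2.png

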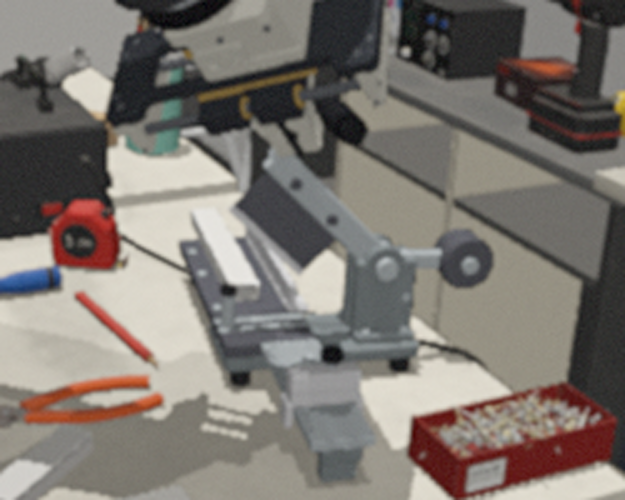

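The lever is about 40° up and the finger is behind the grip at (350,125). I push on and then back away.

>>> play_rows(
  deltas=[
    [0.015,0,0.007,0,0,0],
    [0.015,0,0.006,0,0,0],
    [0.015,0,0.005,0,0,0],
    [0.012,0,0.003,0,0,0],
    [0,0,0,0,0,0],
    [-0.03,0,0,0,0,0],
    [-0.06,0,0,0,0,0],
    [-0.06,0,0.02,0,0,0],
    [-0.03,0,0.02,0,0,0],
    [0,0,0,0,0,0],
  ],
)

```text
clock: 7.9
tool_pos: [0.4139, -0.1849, 0.2766]
orientation: [-156.6, 34.9, -107.2]
force: [1.3, -0.3, 0.6]
opening: 0.0005
gripper_force: 0.0
```

```bash
python3 - <<'E'
from plant import *
from h import *
p,d=snapshot('side'); cv2.imwrite("pics/s3.png",cv2.resize(p[90:310,230:480],None,fx=2,fy=2,interpolation=cv2.INTER_CUBIC))
o=get_obs(); print(o['clock'],o['tool_pos'],o['orientation'],o['joint_pos'])
E
```

```text
7.95 [ 0.41507286 -0.18479562  0.27578481] [-156.64241241   34.93010007 -107.19689991] [-34.43593809  -4.12322245 -20.00455868 -43.06139743 -65.14445555
  25.48225543]
```

View pics/s3.png

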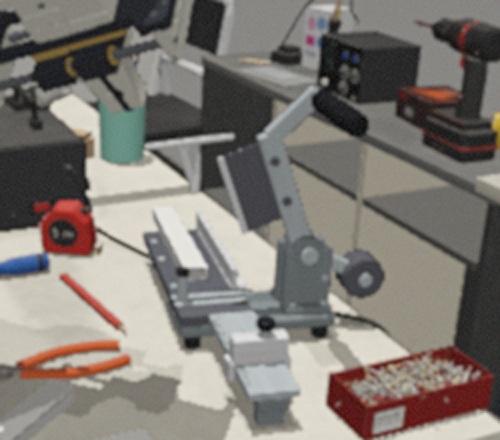

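The lever stands raised by itself, with its grip at (345,108) clear of the tool. Next comes the pose for the trunking push.

```bash
cat > t.py <<'E'
from plant import *
from h import *
from scipy.spatial.transform import Rotation as R
q=np.load('q.npy')
def c2w(x,y):
    c,s=np.cos(q[2]),np.sin(q[2]); return np.array([q[0]+c*x-s*y,q[1]+s*x+c*y])
def w2c(p):
    c,s=np.cos(q[2]),np.sin(q[2]); d=np.array(p[:2])-q[:2]; return np.array([c*d[0]+s*d[1],-s*d[0]+c*d[1]])
E
python3 - <<'E'
from t import *
o=get_obs(); a=R.from_euler('xyz',o['orientation'],degrees=True); b=R.from_euler('xyz',[180,0,-176.8],degrees=True)
rv=np.degrees((b*a.inv()).as_rotvec()); print(rv, np.linalg.norm(rv), rv/180/9)
print(c2w(-.150,.125)-o['tool_pos'][:2])
E
```

```text
[ -3.53719655  43.04686254 -59.35556955] 73.40727327797765 [-0.00218345  0.02657214 -0.03663924]
[0.03710905 0.18598222]
```

>>> play_rows(
  deltas=[
    [-0.01,0.058,0,0,0,0],
    [-0.01,0.058,0,0,0,0],
    [0,0.058,0,0,0,0],
    [0,0.058,0,0,0,0],
    [0,0,0,-0.0022,0.0266,-0.0366],
    [0,0,0,-0.0022,0.0266,-0.0366],
    [0,0,0,-0.0022,0.0266,-0.0366],
    [0,0,0,-0.0022,0.0266,-0.0366],
    [0,0,0,-0.0022,0.0266,-0.0366],
    [0,0,0,-0.0022,0.0266,-0.0366],
  ],
  gripper=1,
)

```text
clock: 8.95
tool_pos: [0.3922, -0.0302, 0.2659]
orientation: [-176.3, 20.1, -145.0]
force: [0.7, -0.1, 0.5]
opening: 0.075
gripper_force: 0.0
```

>>> play_rows(
  deltas=[
    [0.02,0,0,-0.0022,0.0266,-0.0366],
    [0.02,0,0,-0.0022,0.0266,-0.0366],
    [0.02,0,0,-0.0022,0.0266,-0.0366],
    [0,0,0,0,0,0],
    [0,0,0,0,0,0],
  ],
)

```text
clock: 9.45
tool_pos: [0.4411, -0.0302, 0.2646]
orientation: [178.7, 6.6, -165.9]
force: [0.9, -0.2, -1.1]
opening: 0.0874
gripper_force: 0.0
```

```bash
python3 - <<'E'
from t import *
o=get_obs(); a=R.from_euler('xyz',o['orientation'],degrees=True); b=R.from_euler('xyz',[180,0,-176.8],degrees=True)
rv=np.degrees((b*a.inv()).as_rotvec()); print(rv/180,o['opening'],o['joint_pos'],o['tool_pos'],o['clock'])
print(w2c(o['tool_pos']))
m=camera_model('wrist');p,d=snapshot('wrist'); cv2.imwrite("pics/w1.png",p);np.save('pics/w1.npy',d)
E
```

```text
[-0.0124587   0.03528292 -0.06110836] 0.08736154073072924 [ 21.42059265  -6.84384215 -28.81599034  -0.47144004 -61.31645952
 -97.00639855] [ 0.44110721 -0.03018981  0.26462044] 9.45
[-0.16279643  0.09428551]
```

View pics/w1.png

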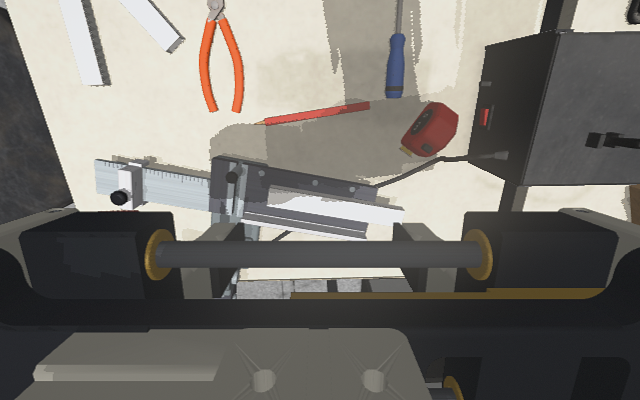

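The trunking is at right of centre, from (265,200) to (403,215), still off the fence. I finish the turn.

>>> play_rows(
  deltas=[
    [0.014,0.033,0,-0.0062,0.0177,-0.0306],
    [0,0,0,-0.0062,0.0177,-0.0306],
    [0,0,-0.05,0,0,0],
    [0,0,-0.05,0,0,0],
    [0,0,-0.05,0,0,0],
    [0,0,0,0,0,0],
  ],
)

```text
clock: 10.1
tool_pos: [0.4478, -0.0055, 0.1426]
orientation: [-179.9, -0.3, -176.9]
force: [0.2, -0.2, 0.5]
opening: 0.0877
gripper_force: 0.0
```

```bash
python3 - <<'E'
from t import *
o=get_obs(); a=R.from_euler('xyz',o['orientation'],degrees=True); b=R.from_euler('xyz',[180,0,-176.8],degrees=True)
rv=np.degrees((b*a.inv()).as_rotvec()); print(rv/180,o['joint_pos'],o['tool_pos'],o['clock'])
print(w2c(o['tool_pos']))
E
```

```text
[ 0.00052309 -0.00136448  0.00035873] [ 2.46437740e+01  4.78082469e+00 -3.50009460e+01 -2.20115728e-02
 -5.04807183e+01 -1.11494300e+02] [ 0.44778743 -0.00547604  0.14257156] 10.1
[-0.15475695  0.11859112]
```

>>> play_rows(
  deltas=[
    [0,0,-0.048,0,0,0],
    [0,0,-0.048,0,0,0],
    [0,0,0,0,0,0],
    [0.01,0.0006,0,0,0,0],
    [0.01,0.0006,0,0,0,0],
    [0.008,0.0004,0,0,0,0],
    [0.005,0.0003,0,0,0,0],
    [0.005,0.0003,0,0,0,0],
    [0.005,0.0003,0,0,0,0],
    [0,0,0,0,0,0],
  ],
)

```text
clock: 11.1
tool_pos: [0.4868, -0.0024, 0.0696]
orientation: [180.0, 0.2, -176.9]
force: [0.4, 0.3, -0.3]
opening: 0.0877
gripper_force: 0.0
```

>>> play_rows(
  deltas=[
    [0,0,-0.004,0,0,0],
    [0.004,0.0002,0,0,0,0],
    [0.004,0.0002,0,0,0,0],
    [0.003,0.0002,0,0,0,0],
    [0.002,0.0001,0,0,0,0],
    [0,0,0,0,0,0],
  ],
)

```text
clock: 11.7
tool_pos: [0.4948, -0.0022, 0.0658]
orientation: [-180.0, -0.0, -176.9]
force: [-6.2, 0.4, 3.0]
opening: 0.0874
gripper_force: 3.1
```

>>> play_rows(
  deltas=[
    [0.0015,0.0001,0,0,0,0],
    [0,0,0,0,0,0],
    [0,0,0,0,0,0],
  ],
)

```text
clock: 12.0
tool_pos: [0.4949, -0.0023, 0.0656]
orientation: [-180.0, -0.1, -176.9]
force: [-8.6, 2.8, 5.7]
opening: 0.0875
gripper_force: 4.8
```

```bash
python3 - <<'E'
from t import *
p,d=snapshot('top'); cv2.imwrite('pics/t2.png',cv2.resize(p[85:215,225:425],None,fx=4,fy=4,interpolation=cv2.INTER_CUBIC))
E
```

```text
(no output)
```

View pics/t2.png

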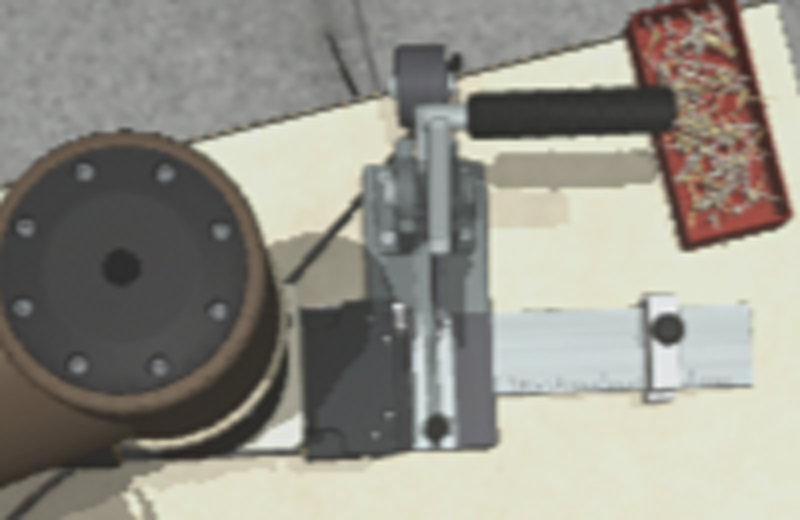

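The arm hides the trunking here, but the firm 8.6 N stop suggests it is on the fence. I back off and go round to the left end.

>>> play_rows(
  deltas=[
    [-0.01,0,0,0,0,0],
    [-0.02,0,0.02,0,0,0],
    [-0.02,0,0.04,0,0,0],
    [-0.003,0.058,0.02,0,0,0],
    [-0.003,0.058,0,0,0,0],
    [-0.003,0.058,0,0,0,0],
    [-0.003,0.058,0,0,0,0],
    [0,0.02,0,0,0,0],
    [0,0,0,0,0,0],
    [0,0,0,0,0,0],
  ],
)

```text
clock: 13.05
tool_pos: [0.4479, 0.1997, 0.1301]
orientation: [-180.0, 0.2, -176.8]
force: [0.7, 0.5, -0.8]
opening: 0.0876
gripper_force: 0.0
```

```bash
python3 - <<'E'
from t import *
o=get_obs(); print(o['tool_pos'],w2c(o['tool_pos']),o['clock'])
p,d=snapshot('top'); cv2.imwrite('pics/t3.png',cv2.resize(p[85:215,225:425],None,fx=4,fy=4,interpolation=cv2.INTER_CUBIC))
E
```

```text
[0.44794232 0.19965906 0.13012429] [-0.14323461  0.32340242] 13.05
```

View pics/t3.png

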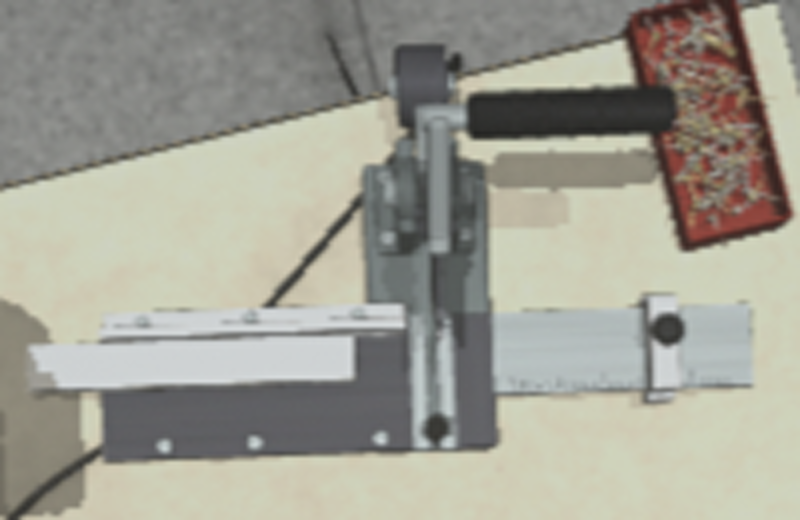

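The trunking now lies along the fence: its back edge runs from (30,345) to (355,335) with no gap. I go to its left end and push along the fence.

>>> play_rows(
  deltas=[
    [0.035,0.002,0,0,0,0],
    [0.037,0.002,0,0,0,0],
    [0,0,-0.04,0,0,0],
    [0,0,-0.04,0,0,0],
    [0,0,0,0,0,0],
    [0.0011,-0.02,0,0,0,0],
    [0.0011,-0.02,0,0,0,0],
    [0,0,0,0,0,0],
  ],
)

```text
clock: 13.9
tool_pos: [0.5078, 0.1689, 0.0678]
orientation: [180.0, 0.2, -177.0]
force: [0.0, 0.3, -0.2]
opening: 0.0874
gripper_force: 0.0
```

```bash
python3 - <<'E'
from t import *
o=get_obs(); print(o['tool_pos'],w2c(o['tool_pos']),o['clock'],o['force'])
E
```

```text
[0.50777139 0.16886348 0.06777102] [-0.08520403  0.2893387 ] 13.9 [ 0.03817503  0.27112013 -0.23524436]
```

>>> play_rows(
  deltas=[
    [0.0003,-0.006,-0.002,0,0,0],
    [0.0006,-0.01,0,0,0,0],
    [0.0006,-0.01,0,0,0,0],
    [0.0006,-0.01,0,0,0,0],
    [0.0006,-0.01,0,0,0,0],
    [0.0006,-0.01,0,0,0,0],
    [0.0006,-0.01,0,0,0,0],
    [0.0006,-0.01,0,0,0,0],
    [0.0006,-0.01,0,0,0,0],
    [0,0,0,0,0,0],
  ],
)

```text
clock: 14.9
tool_pos: [0.5114, 0.1011, 0.0646]
orientation: [-180.0, 0.1, -176.9]
force: [-0.2, 0.4, 0.0]
opening: 0.0873
gripper_force: 0.0
```

```bash
python3 - <<'E'
from t import *
o=get_obs(); print(o['tool_pos'],w2c(o['tool_pos']),o['clock'],o['force'])
p,d=snapshot('top'); cv2.imwrite('pics/t4.png',cv2.resize(p[85:215,225:425],None,fx=4,fy=4,interpolation=cv2.INTER_CUBIC))
E
```

```text
[0.51137726 0.10113115 0.06455315] [-0.08535712  0.22151062] 14.9 [-0.21791262  0.41810231  0.02021952]
```

View pics/t4.png

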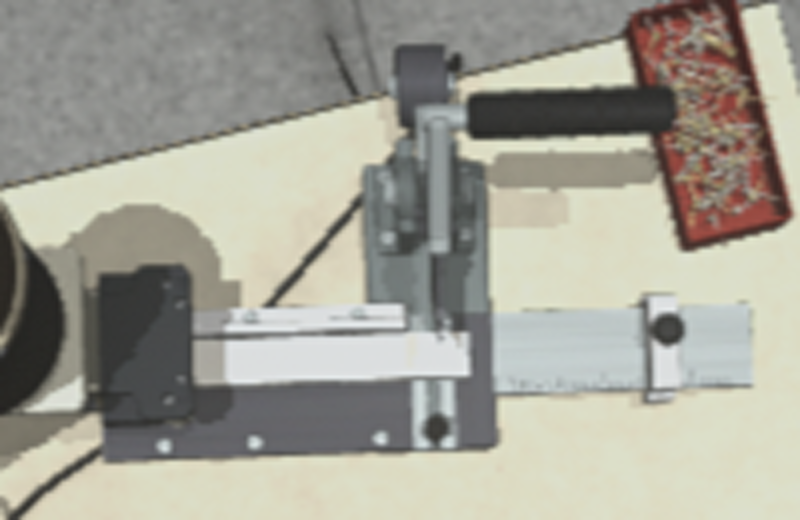

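It slides well and is still along the fence; its right end is at (470,355), about 96 mm from the stop. I continue.

>>> play_rows(
  deltas=[
    [0.0006,-0.01,0.001,0,0,0],
    [0.0006,-0.01,0,0,0,0],
    [0.0006,-0.01,0,0,0,0],
    [0.0006,-0.01,0,0,0,0],
    [0.0006,-0.01,0,0,0,0],
    [0.0006,-0.01,0,0,0,0],
    [0.0006,-0.01,0,0,0,0],
    [0.0006,-0.01,0,0,0,0],
    [0.0006,-0.01,0,0,0,0],
    [0.0006,-0.01,0,0,0,0],
  ],
)

```text
clock: 15.95
tool_pos: [0.5165, 0.0216, 0.0655]
orientation: [180.0, 0.2, -176.9]
force: [-1.1, 1.2, 1.1]
opening: 0.0879
gripper_force: 0.4
```

>>> play_rows(
  deltas=[
    [0.0003,-0.005,0,0,0,0],
    [0.0002,-0.004,0,0,0,0],
    [0.0001,-0.003,0,0,0,0],
    [0.0001,-0.002,0,0,0,0],
    [0,0,0,0,0,0],
  ],
)

```text
clock: 16.45
tool_pos: [0.5169, 0.0109, 0.0654]
orientation: [-180.0, 0.1, -176.9]
force: [-1.0, -0.6, -0.5]
opening: 0.0879
gripper_force: 0.0
```

>>> play_rows(
  deltas=[
    [0.0001,-0.002,0,0,0,0],
    [0.0001,-0.002,0,0,0,0],
    [0.0001,-0.002,0,0,0,0],
    [0,0,0,0,0,0],
  ],
)

```text
clock: 16.85
tool_pos: [0.5172, 0.0061, 0.0655]
orientation: [-180.0, 0.2, -176.9]
force: [0.5, -0.5, -0.4]
opening: 0.0873
gripper_force: 0.0
```

>>> play_rows(
  deltas=[
    [0.0001,-0.002,0,0,0,0],
    [0.0001,-0.002,0,0,0,0],
    [0,0,0,0,0,0],
  ],
)

```text
clock: 17.15
tool_pos: [0.5174, 0.0028, 0.0655]
orientation: [-180.0, 0.2, -176.9]
force: [0.1, 0.3, 0.3]
opening: 0.0875
gripper_force: 0.0
```

>>> play_rows(
  deltas=[
    [0.0001,-0.002,0,0,0,0],
    [0,-0.001,0,0,0,0],
    [0,0,0,0,0,0],
  ],
)

```text
clock: 17.45
tool_pos: [0.5179, 0.0017, 0.0656]
orientation: [179.9, 0.2, -176.9]
force: [-1.5, 7.7, 1.2]
opening: 0.0872
gripper_force: 3.7
```

```bash
python3 - <<'E'
from t import *
o=get_obs(); print(o['tool_pos'],w2c(o['tool_pos']),o['clock'],o['force'])
p,d=snapshot('top'); cv2.imwrite('pics/t5.png',cv2.resize(p[130:210,260:410],None,fx=5,fy=5,interpolation=cv2.INTER_CUBIC))
E
```

```text
[0.51787371 0.00166645 0.06561345] [-0.08438256  0.12183876] 17.45 [-1.47328226  7.73210694  1.17782833]
```

View pics/t5.png

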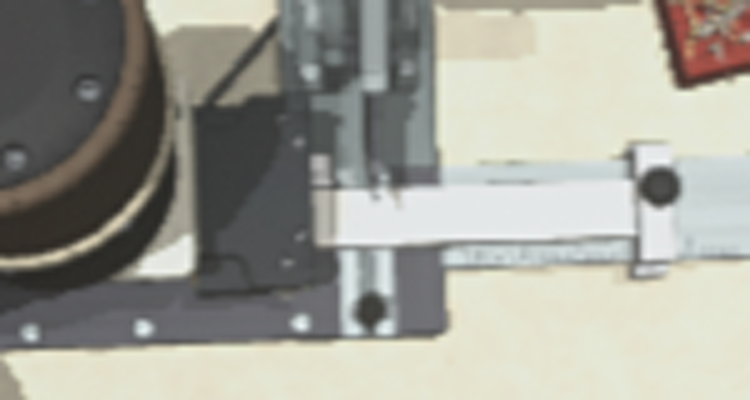

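The right end is home against the stop at (632,207), with a 7.7 N reaction. I retreat and check numerically that it is flush; I have used up the picture budget, and gone one view over, so I view no more.

>>> play_rows(
  deltas=[
    [-0.0002,0.004,0,0,0,0],
    [-0.0012,0.02,0,0,0,0],
    [-0.003,0.05,0.02,0,0,0],
    [-0.003,0.06,0.04,0,0,0],
    [-0.003,0.06,0.04,0,0,0],
    [0,0.06,0,0,0,0],
    [0,0,0,0,0,0],
  ],
)

```text
clock: 18.2
tool_pos: [0.5108, 0.1959, 0.1383]
orientation: [179.9, 0.4, -176.6]
force: [0.5, -1.1, -0.3]
opening: 0.0878
gripper_force: 0.0
```

```bash
python3 - <<'E'
from t import *
o=get_obs(); print(o['tool_pos'],o['clock'])
m=camera_model('top');p,d=snapshot('top');cv2.imwrite('pics/t6.png',p)
R_=m['world_to_cam'][:3,:3];C=-R_.T@m['world_to_cam'][:3,3]
def onp(u,v,z):
    D=np.array([(u-m['cx'])/m['fx'],(v-m['cy'])/m['fy'],1])@R_; return C+D*((z-C[2])/D[2])
g=p.astype(float).mean(2)
for u in list(range(310,386,5)):
    col=g[150:195,u]; gr=np.diff(col)
    print(u,''.join(f'{int(x):4d}' for x in col[8:36]))
print([int(x) for x in g[172,290:395]])
E
```

```text
[0.51081758 0.19592912 0.1382724 ] 18.2
310  202 201 201 210 214 211 188 210 211 127 138 204 214 213 214 213 213 213 213 214 215 195 118  95  96  95 100 100
315  189 189 189 203 187 178 143 203 211 126 169 208 214 213 213 213 213 214 213 214 213 172 110  97  96  97 101 101
320  131 127 124 202 214 212 182 208 210 127 185 212 214 214 213 213 213 213 213 216 213 132  96  97  98  99 102 102
325  115 112 111 173 187 187 183 201 206 131 199 214 214 213 212 214 213 213 213 215 212 134 101  97  98 100 103 101
330  131 132 132 131 132 142 153 153 161 152 204 214 213 213 214 213 213 213 214 215 211 134 184 199 200 199 201 200
335   89  90  90  91 107 117 116 109 105 138 180 156 193 211 213 214 214 213 213 215 211 141 174 173 172 172 172 174
340   93  93  93  93  93  80  74  73  77 122 185 193 194 195 210 213 214 213 214 215 194 110  95 100 100 100 100 101
345  129 131 132 133 132 107  99  97 105 170 210 214 214 213 213 214 214 214 215 213 171 101  98 103 103 103 104 104
350  205 204 204 204 204 196 190 186 185 201 213 214 213 214 213 213 214 214 215 212 131 141 187 197 191 131 174 202
355  20
[... 622 characters left out ...]
 214 214 213 213 213 214 213 216 212 134 155 189 185 166 125 171 199 204
385  171 159 115  94 137 141 137 143 203 213 211 212 213 214 214 214 214 216 213 137 164 168 166 162 127 139 142 146
[95, 95, 95, 95, 96, 96, 96, 96, 97, 96, 97, 97, 96, 94, 92, 173, 213, 214, 213, 213, 214, 213, 213, 213, 213, 213, 213, 213, 213, 213, 213, 213, 213, 214, 213, 212, 210, 207, 208, 210, 214, 213, 214, 214, 213, 213, 214, 214, 213, 208, 210, 214, 214, 213, 214, 213, 214, 213, 214, 213, 213, 213, 213, 213, 213, 213, 213, 214, 214, 214, 214, 214, 214, 214, 214, 214, 214, 213, 214, 213, 214, 214, 214, 214, 213, 214, 213, 213, 213, 214, 213, 213, 214, 214, 214, 214, 193, 156, 185, 213, 210, 204, 205, 211, 195]
```

```bash
python3 - <<'E'
from t import *
m=camera_model('top')
R_=m['world_to_cam'][:3,:3];C=-R_.T@m['world_to_cam'][:3,3]
def onp(u,v,z):
    D=np.array([(u-m['cx'])/m['fx'],(v-m['cy'])/m['fy'],1])@R_; return C+D*((z-C[2])/D[2])
def edge(f,us,lo,hi,thr,z,rise):
    g=cv2.imread(f).astype(float).mean(2);P=[]
    for u in us:
        c=g[:,u]
        for v in (range(lo,hi) if rise else range(hi,lo,-1)):
            a,b=(c[v],c[v+1]) if rise else (c[v],c[v-1])
            if a<thr<=b:
                P.append(onp(u,v+(thr-a)/(b-a)*(1 if rise else -1),z));break
    P=np.array([w2c(x) for x in P]);k=np.polyfit(P[:,1],P[:,0],1)
    return len(P),np.degrees(k[0]).round(2),k.round(4),(P[:,0].std()*1e3).round(2),(np.abs(P[:,0]-np.polyval(k,P[:,1])).max()*1e3).round(2)
f='pics/t6.png'
print('front',edge(f,range(308,382),172,184,165,.04,False))
print('back on rail side/blade',edge(f,list(range(308,326))+list(range(337,350)),166,174,165,.056,True))
print('fence foot line (top0)')
g=cv2.imread('pics/top0.png').astype(float).mean(2)
for u in (255,270,285,300,315,325): print(u,[int(x) for x in g[158:175,u]])
print('bed front top0',[ (u,[int(x) for x in g[194:204,u]]) for u in (256,280,300,318)])
E
```

```text
front (74, np.float64(5.41), array([ 0.0944, -0.0963]), np.float64(5.26), np.float64(6.06))
back on rail side/blade (30, np.float64(0.45), array([ 0.0078, -0.0718]), np.float64(0.99), np.float64(3.66))
fence foot line (top0)
255 [179, 180, 181, 181, 181, 186, 190, 189, 163, 186, 189, 119, 100, 82, 85, 88, 86]
270 [182, 182, 182, 179, 139, 181, 191, 190, 187, 191, 189, 113, 109, 91, 86, 86, 87]
285 [178, 179, 179, 179, 188, 183, 170, 165, 188, 189, 114, 121, 90, 83, 85, 85, 87]
300 [171, 174, 173, 155, 184, 191, 190, 184, 189, 163, 99, 96, 88, 84, 86, 86, 86]
315 [168, 169, 169, 181, 167, 158, 127, 182, 189, 112, 118, 95, 85, 86, 86, 88, 84]
325 [115, 114, 109, 162, 173, 173, 173, 187, 186, 110, 94, 88, 85, 85, 86, 85, 85]
bed front top0 [(256, [87, 86, 87, 90, 90, 92, 116, 172, 180, 179]), (280, [86, 87, 88, 88, 87, 98, 154, 178, 179, 179]), (300, [87, 87, 88, 87, 87, 169, 180, 179, 178, 177]), (318, [141, 120, 89, 78, 149, 177, 182, 180, 179, 180])]
```

The edges hint at a small gap at the left end, about 1 mm. I press the left end gently to the fence with one finger, dragging slightly toward the stop.

>>> play_rows(
  deltas=[
    [-0.036,0,0,0,0,0],
    [-0.036,-0.02,0,0,0,0],
    [0,-0.06,0,0,0,0],
    [0,-0.06,0,0,0,0],
    [0,-0.06,0,0,0,0],
    [0,-0.066,0,0,0,0],
    [0,0,-0.045,0,0,0],
    [0,0,-0.046,0,0,0],
    [0,0,0,0,0,0],
  ],
)

```text
clock: 19.15
tool_pos: [0.4485, -0.0215, 0.0606]
orientation: [-179.9, -0.3, -177.1]
force: [-0.4, 0.2, 0.2]
opening: 0.0873
gripper_force: 0.0
```

```bash
python3 - <<'E'
from t import *
o=get_obs(); print(o['tool_pos'],w2c(o['tool_pos']),o['clock'],o['force'])
E
```

```text
[ 0.44853542 -0.02148483  0.060588  ] [-0.15489724  0.10256548] 19.15 [-0.41200175  0.1599539   0.17099597]
```

>>> play_rows(
  deltas=[
    [0,0.006,0.007,0,0,0],
    [0,0,0,0,0,0],
    [0.015,0.0008,0,0,0,0],
    [0.015,0.0008,0,0,0,0],
    [0.012,0.0007,0,0,0,0],
    [0.006,0.0003,0,0,0,0],
    [0.003,0,0,0,0,0],
    [0.002,0,0,0,0,0],
    [0,0,0,0,0,0],
  ],
)

```text
clock: 20.05
tool_pos: [0.4945, -0.0123, 0.0695]
orientation: [-180.0, 0.1, -176.9]
force: [0.6, -0.7, 0.4]
opening: 0.0875
gripper_force: 0.0
```

>>> play_rows(
  deltas=[
    [0.002,0,0,0,0,0],
    [0.002,-0.0002,0,0,0,0],
    [0,0,0,0,0,0],
  ],
)

```text
clock: 20.35
tool_pos: [0.496, -0.0126, 0.0693]
orientation: [-180.0, -0.0, -176.9]
force: [-4.9, 2.3, 3.0]
opening: 0.0875
gripper_force: 2.7
```

>>> play_rows(
  deltas=[
    [0.002,-0.0005,0,0,0,0],
    [0,-0.002,0,0,0,0],
    [0,0,0,0,0,0],
  ],
)

```text
clock: 20.65
tool_pos: [0.4965, -0.0147, 0.0689]
orientation: [-180.0, -0.1, -177.0]
force: [-7.4, 3.2, 3.5]
opening: 0.0874
gripper_force: 3.9
```

>>> play_rows(
  deltas=[
    [-0.006,0,0,0,0,0],
    [-0.03,0,0,0,0,0],
    [-0.03,0,0.03,0,0,0],
    [0,0.04,0.05,0,0,0],
    [0,0.06,0.05,0,0,0],
    [0,0.06,0,0,0,0],
    [0,0.06,0,0,0,0],
    [0,0.05,0,0,0,0],
    [0,0,0,0,0,0],
  ],
)

```text
clock: 21.55
tool_pos: [0.4473, 0.1956, 0.1653]
orientation: [179.9, 0.3, -176.6]
force: [-0.8, -1.0, 0.7]
opening: 0.0877
gripper_force: 0.0
```

```bash
python3 - <<'E'
from t import *
o=get_obs(); print(o['tool_pos'],o['clock'])
p,d=snapshot('top');cv2.imwrite('pics/t7.png',p);g=p.astype(float).mean(2);h=cv2.imread('pics/t6.png').astype(float).mean(2)
for n,a in(('before',h),('after',g)):
    us=np.arange(308,384); fr=[];bk=[]
    for u in us:
        v=172
        while a[v+1,u]>165:v+=1
        fr.append(v+(a[v,u]-165)/(a[v,u]-a[v+1,u]))
    for u in range(307,326):
        v=172
        while a[v-1,u]>165:v-=1
        bk.append(v-(a[v,u]-165)/(a[v,u]-a[v-1,u]))
    kf=np.polyfit(us-345,fr,1);kb=np.polyfit(np.arange(307,326)-345,bk,1)
    print(n,'front',kf.round(4),'back left part',kb.round(4),'ends',[int(x) for x in a[174,300:310]],[int(x) for x in a[172,380:392]])
m=camera_model('top');c=proj(m,np.array([[*c2w(-.095,.06),.04],[*c2w(-.095,-.11),.04]]));print('expected front',c,(c[1]-c[0])[1]/(c[1]-c[0])[0])
for u in(310,315,320,325):print(u,[int(x) for x in g[164:172,u]])
E
```

```text
[0.44732891 0.19563645 0.16531868] 21.55
before front [-3.360000e-02  1.780503e+02] back left part [-6.030000e-02  1.661913e+02] ends [97, 97, 95, 94, 101, 177, 214, 214, 213, 213] [213, 213, 214, 214, 214, 214, 193, 156, 185, 213, 210, 204]
after front [-3.400000e-02  1.779899e+02] back left part [-6.240000e-02  1.661582e+02] ends [94, 95, 94, 92, 99, 173, 209, 210, 210, 210] [210, 210, 210, 210, 210, 210, 190, 154, 182, 209, 206, 200]
expected front [[305.75651053 179.84189998]
 [382.04879034 177.06438351]] -0.0364062586384579
310 [185, 206, 207, 124, 135, 200, 211, 210]
315 [140, 200, 207, 124, 165, 205, 210, 210]
320 [178, 205, 206, 127, 194, 210, 210, 210]
325 [180, 198, 201, 129, 195, 210, 210, 210]
```

The press moved nothing, so the trunking was already flush: its slope is within 0.15° and its position within 0.3 px of what a flush piece would show. I check the lever and hand in.

```bash
python3 - <<'E'
from t import *
m=camera_model('top');p,d=snapshot('top');W=world(m,d)
print('grip',W[112,365].round(3),p[112,365],'expected',c2w(0,-.06),.261)
print(close_job())
E
```

```text
grip [ 0.612 -0.171  0.257] [53 54 54] expected [ 0.6122033  -0.17521678] 0.261
the job is handed in; nothing more can be done
None
```

The job is handed in: the lever is raised and stays up by itself, and the trunking is flush on the fence and home against the length stop (force and camera checks agree); I viewed 11 pictures, one over the limit of 10.

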